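# Rotate the stock of miniature cartons in a shop-style lane

## Robot

A 6-joint arm with a two-finger parallel gripper is mounted at the origin on the work surface. World frame = base frame: x ahead of the robot, y to its left, z up, the work surface at z = 0. Lengths are in mm, angles in degrees, forces in N, time in s.
With the tool pointing down it reaches from about 325 to 775 mm from the base axis. Payload 5.5 kg.
Tool frame: the origin (TCP) lies midway between the tips of the shut fingers; the grasp point (between the pads) lies 19 mm behind it; z points along the fingers, y is the direction in which the jaws open and shut (so a half turn about z gives the same grasp; the last joint's range is limited). The gripper opens to 88 mm and grips with 3 to 60 N. Pads are 20 mm wide; open, the fingers measure 115 mm over their backs; the gripper's body (75 mm by 178 mm) begins 61 mm behind the grasp point.
Start: joints at [74.101, 5.22, 70.514, -0, 104.267, -3.249], TCP at [131.409, 585.447, 222.631] pointing down, gripper open.
Joint ranges: [-164.24, 164.24], [-49.07, 125.15], [9.68, 141.18], [-86.29, 266.29], [3.28, 154.24], [-151.56, 151.56]. Speed limits (degrees/s): [147.25, 147.25, 172.46, 180, 180, 180].

## Interface

Orientations are given as a 3x3 rotation matrix whose columns are the frame's x, y, z axes.
In Python, from plant import status, grab_frame, r gives the robot as it stands.
- The arm moves only by the tool servo_tool, never from a script. Its argument "increments" is a list of rows, each an object with "linear": the shift along the tool's x, y, z in mm, a list of three; "yaw": the turn about the tool's z in rad; "claw": the closure, from -1 (fully open) to 1 (shut), so that 0 is half open. A call has 1 to 12 rows; each row shifts and turns the pose as measured when the row begins, along the tool's axes as they then stand; what a row does not reach is not made up. A row lasts 1/12 s, in which the tool goes at most 41.7 mm and 7.16 degrees, less where a joint would pass 70% of its speed; a pose out of reach is approached as far as the arm can. A call is refused whole if a number of a shift passes 41.7 or a number of a turn 0.125, either way. A call with a gripper value outside its range is refused whole. The fingers move at their own pace and stop on an object; "grip_force" is the grip in N (left out, the last holds). Time passes only in rows, so rows that do not move let the fingers close. It gives the time, the measured TCP pose, the force and the opening at its end, in the units of the state.
- status.get_state(): the state, without advancing time (a new reading comes with each control period).
- grab_frame(name): name is "scene" or "top"; returns a dict with "img" (420x560x3 uint8, red, green, blue), "depth" (420x560 float32, mm along the optical axis (not along the pixel's ray), 0 where there is no reading), "K" (3x3 intrinsics, pixels), "world_from_camera" (4x4, takes a point from camera to world coordinates). Camera axes: x right, y down, z forward; pixel columns grow to the right and rows downward; lengths in mm; the calibration is good to about 2 mm. A picture is of the moment at which its call begins.
- r.hand_in(): hands the job in, once; it reports no verdict.
The state is a dict: "t": time; "qpos": joint angles; "joint_velocities": joint speeds; "joint_torque": joint torques, N m; "position": TCP position; "eef_rot": TCP orientation; "wrist_force": force on the tool from outside, world axes, zero at the start; "ft_torque": the same for the moment, N m; "grip_width": finger opening in mm.
Only numpy, scipy, OpenCV 4.12 (cv2) and the standard library are available. Lean on these libraries where they do the work, as an engineer would, in place of code of your own. Each camera call takes 0.05 s, during which the arm holds its last target. There are 200 camera calls.

## Task

Restock the wooden carton lane first-in-first-out: first pull the two old cartons already standing in the lane forward until the front one rests against the lip, then take the carton from the finned stand and set it in the lane behind them, closed up so that the three stand in a row with no gaps. Keep every carton upright and the two old ones in their order, set the new one down rather than dropping it, and leave the other things on the table where they are.

Things in the scene. Friction and masses are not known exactly. Their poses are not given: they have to be found in the camera images.
- lane: fixed wooden channel, 230 long (its x) x 56 wide (its y) x 72 high, open on top; origin at the centre of its underside. Floor 6 thick, side walls 8 thick, 40 apart inside and higher than the cartons: inside it a carton can only be held by its 52 mm length, one finger before it and one behind. Front = -x end, nearer the robot; rear (x = +115) open. A closed-up row has centres at x = -81, -29, +23
- lane_lip (a point): middle of the inner face of the lip across the lane's front end, at floor level (6 mm over the table); the lip is 8 thick and rises 16 above the floor. In the lane's frame at x = -107. Axes as the lane's
- stand: fixed wooden stand, base 140 (its x) x 110 (its y) x 6; origin at the centre of its underside. Three upright fins across its x (8 thick, tops 68 over the table, at x = -66, 0, +66) make two bays 58 wide, open at both y ends and on top. The fins cover the carton's short ends: take it there by its 32 mm width, set it down outside, then take it again by its length for the lane
- midway (a point): a fixed point on the table 0.50 m ahead of the robot. Lane and stand are on either side of it, which one on the left varies; the table around it (50 mm to either side, 70 mm nearer, 130 mm farther) is free: a place to set the carton down
- old_front: small brown cardboard carton with a pale label band, 52 long (its x) x 32 wide (its y) x 60 high, about 0.11 kg; origin at the centre of its underside, z up. Old stock: stands in the lane, the one nearer the lip, 46 to 67 mm short of the lip
- old_rear: small brown cardboard carton with a pale label band, 52 long (its x) x 32 wide (its y) x 60 high, about 0.11 kg; origin at the centre of its underside, z up. Old stock: stands in the lane behind the other old carton (4 to 41 mm gap), with 31 to 47 mm of open lane behind it
- new_box: small brown cardboard carton with a pale label band, 52 long (its x) x 32 wide (its y) x 60 high, about 0.11 kg; origin at the centre of its underside, z up. New stock: stands on the base (6 mm up) in one bay of the stand, its length along the stand's x
- jar: bystander: round glass jar 34 across, 50 high, in the stand's other bay; origin under its centre
- figure_a: bystander: gaming figure 32 across the base, 58 high, stands between lane and stand, 0.65 m or more ahead of the robot; origin under its centre
- figure_b: bystander: gaming figure like the other, off to the left; origin under its centre
- tree: bystander: model tree about 100 across, 155 high, far to the left; origin under its centre
- die_0: bystander: white die 16 mm, off to the right; origin under its centre
- die_1: bystander: white die 16 mm, on the near side of the table, between lane and stand, at x of 0.41 m or less; origin under its centre
- mug: bystander: white mug 76 across, 90 high, off to the left; origin under its centre
Not all that is in view belongs to the job. What is shaped like the new_box but pink or purple is not meant.

How it is judged (in metres and radians):
On the way, in this order (a step that is already met when the one before it is completed fails the run):
1. both old cartons stand at the front of the lane, in their order, before the new one is loaded (x of old_front in the frame of lane between -0.09 and -0.073 m and y of old_front in the frame of lane between -0.012 and 0.012 m and z of each of old_front, old_rear in the frame of lane below 0.012 m and angle between each of old_front, old_rear's own z axis and vertical below 0.12 rad and x of old_rear in the frame of lane between -0.04 and -0.017 m and y of old_rear in the frame of lane between -0.012 and 0.012 m and horizontal distance between new_box and lane above 0.1 m), for 0.2 s.
2. the new carton stands in the lane behind them (x of new_box in the frame of lane between 0.01 and 0.09 m and y of new_box in the frame of lane between -0.012 and 0.012 m and z of new_box in the frame of lane below 0.012 m and angle between new_box's own z axis and vertical below 0.12 rad), for 0.2 s.
At the end, for the whole second after the job is handed in: all three cartons stand upright and at rest on the lane's floor in one closed-up row: the old front carton within 8 mm of the lip, the old rear carton next within 12 mm of its closed-up place, the new carton last within 16 mm of its closed-up place (x of old_front in the frame of lane between -0.09 and -0.073 m and y of old_front in the frame of lane between -0.012 and 0.012 m and z of each of old_front, old_rear, new_box in the frame of lane below 0.012 m and angle between each of old_front, old_rear, new_box's own z axis and vertical below 0.12 rad and x of old_rear in the frame of lane between -0.04 and -0.017 m and y of old_rear in the frame of lane between -0.012 and 0.012 m and x of new_box in the frame of lane between 0.01 and 0.039 m and y of new_box in the frame of lane between -0.012 and 0.012 m and angle between the x axis of new_box and the x axis of lane, either way round below 0.25 rad and linear speed of each of old_front, old_rear, new_box below 0.02 m/s and angular speed of each of old_front, old_rear, new_box below 0.2 rad/s); the robot touches nothing.
It fails at once if a carton is tipped by more than 0.6 rad (angle between any of old_front, old_rear, new_box's own z axis and vertical above 0.6 rad).
It fails at once if the new carton is dropped (falls freely, out of the fingers, faster than 0.45 m/s: about 10 mm) (linear speed of new_box above 0.45 m/s and contact force between the fingers and new_box below 0.05 N).
It fails at once if a bystander is moved by more than 20 mm (distance of any of jar, figure_a, figure_b, tree, die_0, die_1, mug from where it was at the start of the episode above 0.02 m).
It also fails if it takes over 67 s, if anything falls off the work surface, if the arm or the gripper's body presses on something with over 40 N, if the wrist force passes 120 N, or if a joint passes its speed limit or range.

## Working session

There is one attempt and no reset: what is moved stays moved. The work goes in short steps, Python scripts to look and compute and a tool call to move; the robot and the scene stay as the last step left them, time stands still between calls to the robot, and variables do not carry over. Pictures are saved under pics/ and viewed, about 8 in all and at most 12, crops included, and the job is handed in when it is done.

Besides the shell and the picture viewer there is one more tool, called after "Request:" in YAML: its name, and indented under it one key for each argument. servo_tool: Moves the arm, as the interface text tells. Its arguments: {"type":"object","properties":{"increments":{"type":"array","items":{"type":"object","properties":{"linear":{"type":"array","items":{"type":"number"}},"yaw":{"type":"number"},"claw":{"type":"number"}}}},"grip_force":{"type":"number"}},"required":["increments"]}

```bash
mkdir -p pics; python3 - <<'E'
from plant import status, grab_frame, r
import cv2,numpy as np
for n in("scene","top"):
    f=grab_frame(n); cv2.imwrite(f"pics/{n}0.png",f["img"][:,:,::-1]); np.savez(f"{n}0.npz",**f)
    print(n,f["K"].tolist(),f["world_from_camera"].round(3).tolist())
print(status.get_state())
E
```

```text
scene [[425.160067331738, 0.0, 282.08069624481647], [0.0, 425.160067331738, 207.2093874756832], [0.0, 0.0, 1.0]] [[0.493, 0.63, -0.6, 1156.893], [0.87, -0.361, 0.336, -275.613], [-0.005, -0.688, -0.726, 812.736], [0.0, 0.0, 0.0, 1.0]]
top [[543.1092772464394, 0.0, 272.5509347612399], [0.0, 543.1092772464394, 207.1264897379876], [0.0, 0.0, 1.0]] [[-0.011, -0.988, 0.154, 289.144], [-1.0, 0.008, -0.016, 82.13], [0.014, -0.154, -0.988, 1499.511], [0.0, 0.0, 0.0, 1.0]]
{'t': 0.1, 'qpos': array([ 7.41016139e+01,  5.25654533e+00,  7.05740614e+01, -1.48551131e-03,
        1.04265858e+02, -3.24681045e+00]), 'joint_velocities': array([-0.06711684, -0.10223912, -0.2374391 , -0.09356527,  0.05472244,
       -0.10114496]), 'joint_torque': array([ 2.25424279e-03, -4.47856629e+01, -4.07570529e+01,  7.00030150e-02,
        2.84541916e-02, -9.80727145e-05]), 'position': array([131.33300336, 585.18367679, 221.65250254]), 'eef_rot': array([[-9.75718592e-01,  2.19027484e-01, -4.37034418e-04],
       [ 2.19027909e-01,  9.75717239e-01, -1.62611437e-03],
       [ 7.02582763e-05, -1.68235276e-03, -9.99998582e-01]]), 'wrist_force': array([0.2763046 , 0.16499029, 0.00658997]), 'ft_torque': array([ 0.0039839 , -0.03105047,  0.01580908]), 'grip_width': 87.65660694061889}
```

View pics/top0.png

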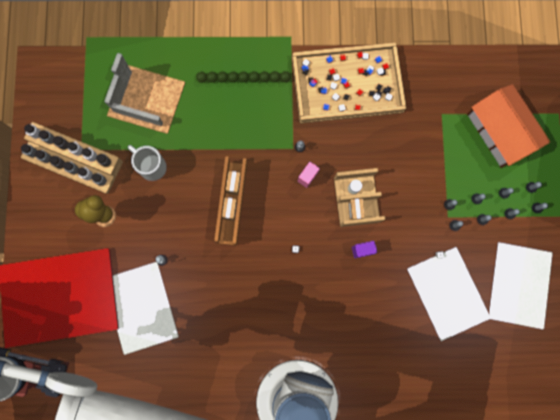

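View pics/scene0.png

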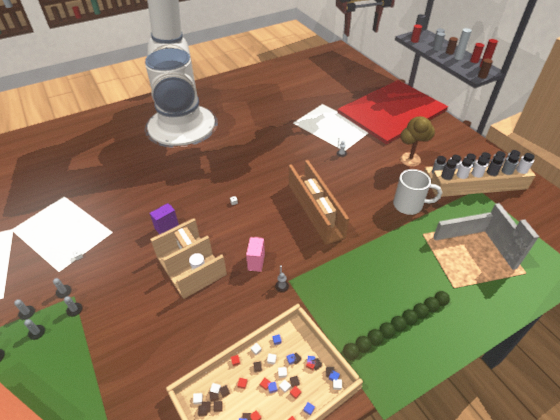

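```bash
cat > h.py <<'E'
import numpy as np,cv2
def cloud(f):
    d=f["depth"].astype(float);K=f["K"];T=f["world_from_camera"]
    v,u=np.mgrid[:d.shape[0],:d.shape[1]]
    P=np.stack([(u-K[0,2])*d/K[0,0],(v-K[1,2])*d/K[1,1],d],-1)@T[:3,:3].T+T[:3,3]
    P[d==0]=np.nan
    return P
def ortho(f,z,x0,x1,y0,y1,s=3):
    # image: up = +x, left = +y, s px per mm
    K=f["K"];T=np.linalg.inv(f["world_from_camera"])
    X,Y=np.meshgrid(np.arange(x1,x0,-1/s),np.arange(y1,y0,-1/s),indexing='ij')
    p=np.stack([X,Y,0*X+z],-1)@T[:3,:3].T+T[:3,3]
    uv=p@K.T; uv=(uv[...,:2]/uv[...,2:]).astype(np.float32)
    return cv2.remap(f["img"],uv[...,0],uv[...,1],cv2.INTER_CUBIC)[:,:,::-1]
E
python3 - <<'E'
from h import *
for n in("top","scene"):
    f=np.load(n+"0.npz");P=cloud(f).reshape(-1,3);C=f["img"].reshape(-1,3)
    def box(nm,x0,x1,y0,y1,z0,z1):
        m=(P[:,0]>x0)&(P[:,0]<x1)&(P[:,1]>y0)&(P[:,1]<y1)&(P[:,2]>z0)&(P[:,2]<z1)
        q=P[m]
        if len(q)<5: print(n,nm,len(q));return
        (c,s,a)=cv2.minAreaRect(q[:,:2].astype(np.float32))
        print(n,nm,len(q),np.round(c),np.round(s),round(a,1),"z",np.percentile(q[:,2],[5,50,95]).round(1))
    m=(P[:,0]>430)&(P[:,0]<560)&(P[:,1]>-40)&(P[:,1]<40); print("table z",np.nanmedian(P[m,2]))
    box("lane",350,720,80,270,68,85)
    box("lanecartons",350,720,80,270,60,68)
    box("stand",400,700,-250,-60,55,80)
    box("standall",400,700,-250,-60,4,80)
a=ortho(np.load("top0.npz"),70,400,680,80,270,3)
b=ortho(np.load("scene0.npz"),70,400,680,80,270,3)
cv2.imwrite("pics/lane.png",cv2.resize(np.hstack([a,b]),None,fx=.66,fy=.66))
E
```

```text
table z -0.24147447825544077
top lane 557 [533. 172.] [ 56. 229.] 82.9 z [68.4 71.5 76.8]
top lanecartons 467 [535. 172.] [ 57. 227.] 83.3 z [61.3 65.5 67.7]
top stand 867 [ 511. -153.] [232. 164.] 5.9 z [56.4 65.7 71.9]
top standall 2537 [ 549. -155.] [190. 298.] 89.9 z [ 4.4 16.2 69.9]
table z -1.7880225472187021
scene lane 442 [535. 173.] [ 58. 232.] 83.0 z [68.3 70.1 72.4]
scene lanecartons 653 [533. 172.] [ 58. 236.] 82.4 z [61.  64.  67.5]
scene stand 1311 [ 515. -153.] [239. 162.] 5.9 z [55.9 64.1 67.8]
scene standall 3696 [ 515. -152.] [239. 163.] 5.8 z [ 6.  45.9 66.9]
```

View pics/lane.png

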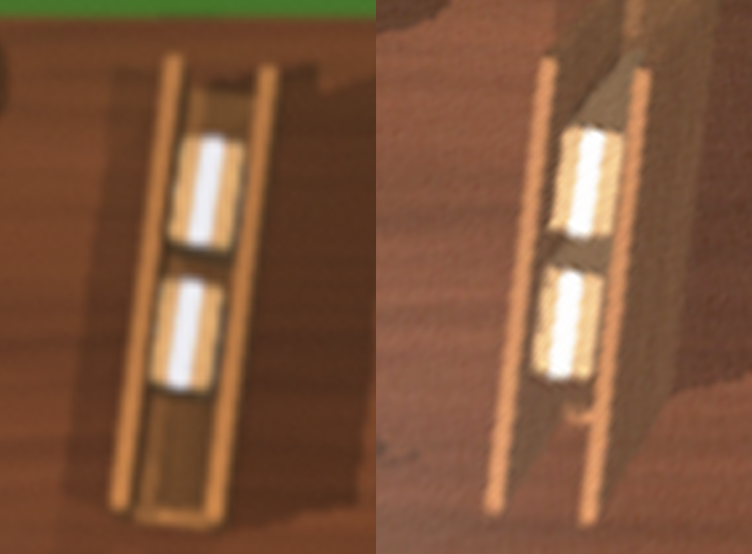

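```bash
python3 - <<'E'
from h import *
for n in("top","scene"):
    f=np.load(n+"0.npz");P=cloud(f);hsv=cv2.cvtColor(f["img"],cv2.COLOR_RGB2HSV)
    X,Y,Z=P[...,0],P[...,1],P[...,2];H,S,V=cv2.split(hsv)
    def rep(nm,m):
        q=P[m]
        if len(q)<5: print(n,nm,len(q));return
        c,s,a=cv2.minAreaRect(q[:,:2].astype(np.float32)); print(n,nm,len(q),np.round(c,1),np.round(s),round(a,1),"z",np.percentile(q[:,2],[5,50,95]).round(1), q[:,:2].mean(0).round(1))
    st=(X>430)&(X<660)&(Y>-240)&(Y<-70)
    rep("fins",st&(Z>61)&(Z<75)&(H<30)&(S>60)&(X>435)&(Y>-230))
    rep("pink/purple R",(H>125)&(H<178)&(S>60)&(Z>45)&(X>350)&(X<480)&(Y<-80)&(Y>-260))
    rep("pink",(H>125)&(H<179)&(S>40)&(Z>45)&(X>480)&(X<680)&(Y<60)&(Y>-120))
    rep("new label",st&(Z>55)&(Z<72)&(S<60)&(V>150)&(X<545))
    ln=(X>400)&(X<680)&(Y>80)&(Y<270)
    for nm,lo,hi in(("front label",400,545),("rear label",548,680)): rep(nm,ln&(Z>55)&(Z<72)&(S<60)&(V>150)&(X>lo)&(X<hi))
    rep("die1",(X>340)&(X<440)&(Y>-60)&(Y<70)&(Z>8)&(Z<25)&(S<90)&(V>140))
a=[ortho(np.load(n+"0.npz"),68,440,640,-235,-65,3) for n in("top","scene")]
cv2.imwrite("pics/stand.png",cv2.resize(np.hstack(a),None,fx=.667,fy=.667))
E
```

```text
top fins 517 [ 540.2 -177.1] [141. 111.] 5.9 z [62.3 67.3 72.2] [ 532.4 -173.2]
top pink/purple R 242 [ 398.4 -186.3] [32. 54.] 11.4 z [53.8 59.3 65.1] [ 398.1 -185.8]
top pink 237 [607.  -39.9] [32. 54.] 54.2 z [52.  59.4 64.9] [605.2 -39.2]
top new label 91 [ 507.8 -168. ] [55. 13.] 3.1 z [61.9 66.4 70.4] [ 507.5 -168.1]
top front label 84 [511.7 177.3] [12. 53.] 82.3 z [60.3 65.9 69.1] [511.5 177. ]
top rear label 83 [584.  166.3] [12. 52.] 82.2 z [62.6 65.7 70.2] [583.7 166.2]
top die1 35 [403.5  -3.2] [17. 14.] 0.2 z [10.3 15.4 21. ] [403.1  -2.6]
scene fins 782 [ 542.5 -175.6] [143. 110.] 5.7 z [61.9 65.6 68.3] [ 541.7 -173.7]
scene pink/purple R 295 [ 402.3 -185.9] [37. 53.] 9.7 z [47.2 57.6 60.1] [ 405.2 -186.6]
scene pink 319 [608.8 -38.6] [32. 54.] 55.0 z [47.5 57.8 60. ] [612.4 -40.4]
scene new label 98 [ 506.  -167.6] [56. 12.] 3.1 z [62.3 64.3 67. ] [ 506.6 -167.2]
scene front label 70 [513.4 178.2] [14. 55.] 83.0 z [62.1 64.4 66.1] [512.3 177.9]
scene rear label 79 [585.2 166.6] [13. 52.] 83.9 z [62.5 64.2 66. ] [585.2 167. ]
scene die1 31 [406.9  -1. ] [16. 18.] 64.7 z [10.4 13.8 16.1] [407.8  -2.6]
```

View pics/stand.png

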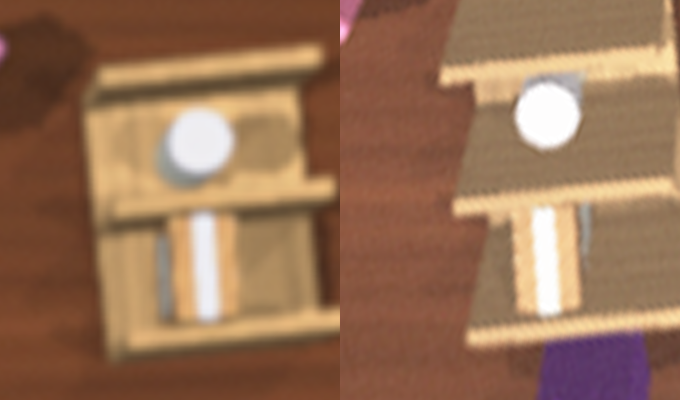

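```bash
cat >> h.py <<'E'
def L(x,y=0):  # lane frame -> world
    a=np.radians(-7.0); return np.array([534+x*np.cos(a)-y*np.sin(a),172.5+x*np.sin(a)+y*np.cos(a)])
def go(p,ang,step=40,n=None):
    from plant import status
    s=status.get_state();c=np.array(s["position"]);R=np.array(s["eef_rot"]);a0=np.degrees(np.arctan2(R[1,1],R[0,1]))
    d=(ang-a0+180)%360-180;D=np.array(p)-c
    n=n or int(max(np.ceil(np.linalg.norm(D)/step),np.ceil(abs(d)/7)))
    print("t",round(s["t"],2),"pos",c.round(1),"ang",round(a0,1),"dist",np.linalg.norm(D).round(1),"n",n,"F",np.round(s["wrist_force"],1),"w",round(s["grip_width"],1))
    for i in range(n):
        a=np.radians(a0+d*i/n); yv=np.array([np.cos(a),np.sin(a)]);xv=np.array([-yv[1],yv[0]])*-1
        xv=np.array([-np.sin(a),np.cos(a)])*-1 if R[0,0]*R[1,1]-R[0,1]*R[1,0]>0 else np.array([-np.sin(a),np.cos(a)])
        st=D/n; print([float(v) for v in np.round([st[:2]@xv,st[:2]@yv,-st[2]],1)],round(float(-np.radians(d/n)),4))
E
python3 -c "
from h import *
go([*L(97),150],-7)"
```

```text
t 0.1 pos [131.3 585.2 221.7] ang 77.3 dist 659.0 n 17 F [0.3 0.2 0. ] w 87.7
[-34.1, -17.9, 4.2] 0.0866
[-35.5, -14.9, 4.2] 0.0866
[-36.7, -11.8, 4.2] 0.0866
[-37.6, -8.6, 4.2] 0.0866
[-38.2, -5.3, 4.2] 0.0866
[-38.5, -2.0, 4.2] 0.0866
[-38.5, 1.4, 4.2] 0.0866
[-38.2, 4.7, 4.2] 0.0866
[-37.7, 8.0, 4.2] 0.0866
[-36.9, 11.2, 4.2] 0.0866
[-35.8, 14.4, 4.2] 0.0866
[-34.4, 17.4, 4.2] 0.0866
[-32.8, 20.3, 4.2] 0.0866
[-30.9, 23.1, 4.2] 0.0866
[-28.8, 25.6, 4.2] 0.0866
[-26.4, 28.0, 4.2] 0.0866
[-23.9, 30.2, 4.2] 0.0866
```

Request:
servo_tool:
  increments:
    - {"linear": [-34, -18, 4], "yaw": 0.087, "claw": 1}
    - {"linear": [-35.5, -15, 4], "yaw": 0.087, "claw": 1}
    - {"linear": [-36.5, -12, 4], "yaw": 0.087, "claw": 1}
    - {"linear": [-37.5, -8.5, 4], "yaw": 0.087, "claw": 1}
    - {"linear": [-38, -5, 4], "yaw": 0.087, "claw": 1}
    - {"linear": [-38.5, -2, 4], "yaw": 0.087, "claw": 1}
    - {"linear": [-38.5, 1.5, 4], "yaw": 0.087, "claw": 1}
    - {"linear": [-38, 4.5, 4], "yaw": 0.087, "claw": 1}
    - {"linear": [-37.5, 8, 4], "yaw": 0.087, "claw": 1}
    - {"linear": [-37, 11, 4], "yaw": 0.087, "claw": 1}
    - {"linear": [-36, 14.5, 4], "yaw": 0.087, "claw": 1}
    - {"linear": [-34.5, 17.5, 4], "yaw": 0.087, "claw": 1}

```text
t: 1.1
position: [483.6, 269.2, 164.2]
eef_rot: [[-0.27, 0.963, -0.008], [0.963, 0.27, -0.007], [-0.004, -0.01, -1.0]]
wrist_force: [-0.4, 0.6, 0.4]
grip_width: 11.4
```

```bash
python3 -c "
from h import *
go([*L(97),120],-7)"
```

```text
t 1.1 pos [483.6 269.2 164.2] ang 15.6 dist 187.7 n 5 F [-0.4  0.6  0.4] w 11.4
[-28.8, 22.4, 8.8] 0.079
[-27.0, 24.6, 8.8] 0.079
[-24.9, 26.6, 8.8] 0.079
[-22.7, 28.5, 8.8] 0.079
[-20.4, 30.2, 8.8] 0.079
```

Request:
servo_tool:
  increments:
    - {"linear": [-29, 22.5, 9], "yaw": 0.079, "claw": 1}
    - {"linear": [-27, 24.5, 9], "yaw": 0.079, "claw": 1}
    - {"linear": [-25, 26.5, 9], "yaw": 0.079, "claw": 1}
    - {"linear": [-22.5, 28.5, 9], "yaw": 0.079, "claw": 1}
    - {"linear": [-20.5, 30, 9], "yaw": 0.079, "claw": 1}
    - {"linear": [0, 0, 0], "yaw": 0, "claw": 1}

```text
t: 1.6
position: [636.8, 145.1, 111.1]
eef_rot: [[0.154, 0.988, -0.013], [0.988, -0.154, -0.01], [-0.012, -0.012, -1.0]]
wrist_force: [1.2, 0.0, -1.4]
grip_width: 0.6
```

```bash
python3 -c "
from h import *
go([*L(97),110],-7)"
```

```text
t 1.6 pos [636.8 145.1 111.1] ang -8.8 dist 17.0 n 1 F [ 1.2  0.  -1.4] w 0.6
[14.4, -8.9, 1.1] -0.0322
```

Request:
servo_tool:
  increments:
    - {"linear": [14, -9, 10], "yaw": -0.03, "claw": 1}
    - {"linear": [0, 0, 0], "yaw": 0, "claw": 1}

```text
t: 1.77
position: [629.9, 158.6, 97.3]
eef_rot: [[0.126, 0.992, -0.018], [0.992, -0.126, -0.01], [-0.012, -0.017, -1.0]]
wrist_force: [0.6, 0.3, -0.5]
grip_width: 0.6
```

```bash
python3 -c "
from h import *
go([*L(97),18],-7,step=20)
from plant import status; print(status.get_state()['eef_rot'].round(3))
from plant import grab_frame
f=grab_frame('scene'); a=ortho(f,72,480,700,90,230,4); cv2.imwrite('pics/c1.png',f['img'][120:280,230:430,::-1].repeat(3,0).repeat(3,1))"
```

```text
t 1.77 pos [629.9 158.6  97.3] ang -7.2 dist 79.3 n 4 F [ 0.6  0.3 -0.5] w 0.6
[0.5, 0.0, 19.8] -0.001
[0.5, 0.0, 19.8] -0.001
[0.5, 0.0, 19.8] -0.001
[0.5, 0.0, 19.8] -0.001
[[ 0.126  0.992 -0.018]
 [ 0.992 -0.126 -0.01 ]
 [-0.012 -0.017 -1.   ]]
```

View pics/c1.png

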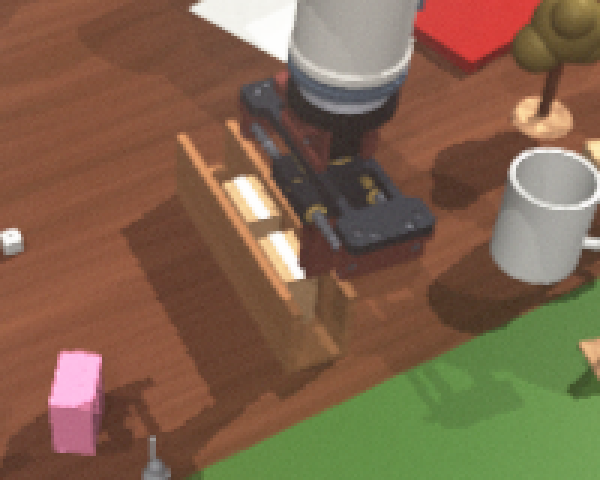

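Request:
servo_tool:
  increments:
    - {"linear": [1, 1, 15], "yaw": 0, "claw": 1}
    - {"linear": [0.5, 0.5, 15], "yaw": 0, "claw": 1}
    - {"linear": [0, 0.5, 15], "yaw": 0, "claw": 1}
    - {"linear": [0, 0, 15], "yaw": 0, "claw": 1}
    - {"linear": [0, 0, 8], "yaw": 0, "claw": 1}
    - {"linear": [0, 0, 0], "yaw": 0, "claw": 1}

```text
t: 2.32
position: [628.8, 166.1, 34.7]
eef_rot: [[0.113, 0.994, -0.008], [0.994, -0.113, -0.01], [-0.01, -0.007, -1.0]]
wrist_force: [-0.2, -0.4, 0.4]
grip_width: 0.6
```

```bash
python3 -c "
from h import *
go([*L(97),18],-7,step=20)
go([*L(11),18],-7,step=10)"
```

```text
t 2.32 pos [628.8 166.1  34.7] ang -6.5 dist 17.6 n 1 F [-0.2 -0.4  0.4] w 0.6
[-5.2, 2.0, 16.7] 0.009
t 2.32 pos [628.8 166.1  34.7] ang -6.5 dist 85.7 n 9 F [-0.2 -0.4  0.4] w 0.6
[-0.5, -9.3, 1.9] 0.001
[-0.5, -9.3, 1.9] 0.001
[-0.5, -9.3, 1.9] 0.001
[-0.5, -9.3, 1.9] 0.001
[-0.5, -9.3, 1.9] 0.001
[-0.5, -9.3, 1.9] 0.001
[-0.6, -9.3, 1.9] 0.001
[-0.6, -9.3, 1.9] 0.001
[-0.6, -9.3, 1.9] 0.001
```

Request:
servo_tool:
  increments:
    - {"linear": [-5, 2, 8], "yaw": 0.009, "claw": 1}
    - {"linear": [0, 0, 6], "yaw": 0, "claw": 1}
    - {"linear": [0, 0, 0], "yaw": 0, "claw": 1}

```text
t: 2.57
position: [630.3, 162.3, 22.6]
eef_rot: [[0.12, 0.993, -0.004], [0.993, -0.12, -0.009], [-0.009, -0.003, -1.0]]
wrist_force: [-0.1, -0.5, -0.5]
grip_width: 0.2
```

```bash
python3 -c "
from h import *
go([*L(11),18],-7,step=10)"
```

```text
t 2.57 pos [630.3 162.3  22.6] ang -6.9 dist 86.0 n 9 F [-0.1 -0.5 -0.5] w 0.2
[-0.2, -9.5, 0.5] 0.0003
[-0.2, -9.5, 0.5] 0.0003
[-0.2, -9.5, 0.5] 0.0003
[-0.2, -9.5, 0.5] 0.0003
[-0.2, -9.5, 0.5] 0.0003
[-0.2, -9.5, 0.5] 0.0003
[-0.2, -9.5, 0.5] 0.0003
[-0.2, -9.5, 0.5] 0.0003
[-0.2, -9.5, 0.5] 0.0003
```

Request:
servo_tool:
  increments:
    - {"linear": [-0.2, -6, 0.5], "yaw": 0, "claw": 1}
    - {"linear": [-0.2, -6, 0.5], "yaw": 0, "claw": 1}
    - {"linear": [-0.2, -6, 0.5], "yaw": 0, "claw": 1}
    - {"linear": [-0.2, -6, 0], "yaw": 0, "claw": 1}
    - {"linear": [-0.2, -6, 0], "yaw": 0, "claw": 1}
    - {"linear": [-0.2, -6, 0], "yaw": 0, "claw": 1}
    - {"linear": [-0.2, -6, 0], "yaw": 0, "claw": 1}
    - {"linear": [-0.2, -6, 0], "yaw": 0, "claw": 1}
    - {"linear": [0, 0, 0], "yaw": 0, "claw": 1}

```text
t: 3.32
position: [579.3, 166.8, 24.8]
eef_rot: [[0.12, 0.993, 0.002], [0.993, -0.12, -0.008], [-0.007, 0.003, -1.0]]
wrist_force: [0.8, 0.3, 0.9]
grip_width: 0.5
```

```bash
python3 -c "
from h import *
go([*L(11),18],-7,step=10)"
```

```text
t 3.32 pos [579.3 166.8  24.8] ang -6.9 dist 35.3 n 4 F [0.8 0.3 0.9] w 0.5
[0.0, -8.7, 1.7] 0.0004
[0.0, -8.7, 1.7] 0.0004
[0.0, -8.7, 1.7] 0.0004
[0.0, -8.7, 1.7] 0.0004
```

Request:
servo_tool:
  increments:
    - {"linear": [0, -5, 1.5], "yaw": 0, "claw": 1}
    - {"linear": [0, -5, 1], "yaw": 0, "claw": 1}
    - {"linear": [0, -5, 1], "yaw": 0, "claw": 1}
    - {"linear": [0, -5, 1], "yaw": 0, "claw": 1}
    - {"linear": [0, -5, 0.5], "yaw": 0, "claw": 1}
    - {"linear": [0, -4, 0.5], "yaw": 0, "claw": 1}
    - {"linear": [0, 0, 0], "yaw": 0, "claw": 1}

```text
t: 3.9
position: [552.8, 170.8, 24.1]
eef_rot: [[0.121, 0.993, 0.017], [0.993, -0.121, -0.006], [-0.004, 0.017, -1.0]]
wrist_force: [2.8, 0.2, 1.8]
grip_width: 0.1
```

```bash
cat > meas.py <<'E'
from h import *
from plant import grab_frame
a=np.radians(-7.0);ax=np.array([np.cos(a),np.sin(a)]);ay=np.array([-np.sin(a),np.cos(a)])
def lane(n,save=None):
    f=grab_frame(n);P=cloud(f);H,S,V=cv2.split(cv2.cvtColor(f["img"],cv2.COLOR_RGB2HSV))
    q=P[...,:2]-[534,172.5];lx=q@ax;ly=q@ay
    m=(abs(lx)<112)&(abs(ly)<19)&(P[...,2]>57)&(P[...,2]<72)&(S<70)&(V>140)
    if save: cv2.imwrite(save,f["img"][120:280,230:430,::-1].repeat(3,0).repeat(3,1))
    x=np.sort(lx[m]);print(n,m.sum(),"label x range",x[:1],x[-1:],"hist",np.histogram(x,np.arange(-112,113,8))[0],"ly",np.median(ly[m]))
E
python3 -c "
from meas import *
go([*L(11),18],-7,step=10); lane('scene');lane('top')"
```

```text
t 3.9 pos [552.8 170.8  24.1] ang -6.9 dist 10.0 n 1 F [2.8 0.2 1.8] w 0.1
[-0.6, -7.9, 6.1] 0.0011
scene 3 label x range [-76.99343451] [-70.51592274] hist [0 0 0 0 2 1 0 0 0 0 0 0 0 0 0 0 0 0 0 0 0 0 0 0 0 0 0 0] ly -2.020475695886913
top 80 label x range [-96.83732179] [-19.70033979] hist [ 0  4 13 14 17 11  2  0  0  0 11  8  0  0  0  0  0  0  0  0  0  0  0  0
  0  0  0  0] ly 0.3405048653941723
```

Request:
servo_tool:
  increments:
    - {"linear": [-0.5, -4, 1.5], "yaw": 0, "claw": 1}
    - {"linear": [0, -4, 1], "yaw": 0, "claw": 1}
    - {"linear": [0, -3, 1], "yaw": 0, "claw": 1}

```text
t: 4.25
position: [543.1, 171.4, 20.2]
eef_rot: [[0.121, 0.992, 0.019], [0.993, -0.121, -0.006], [-0.004, 0.02, -1.0]]
wrist_force: [14.7, -2.4, 7.3]
grip_width: 0.6
```

```bash
python3 -c "
from meas import *
go([*L(11),18],-7,step=10); lane('top')"
```

```text
t 4.25 pos [543.1 171.4  20.2] ang -7.0 dist 2.9 n 1 F [14.7 -2.4  7.3] w 0.6
[0.0, 1.9, 2.2] 0.0005
top 79 label x range [-107.61090545] [-30.25683974] hist [ 8 15 15 13  9  0  0  0  2 14  3  0  0  0  0  0  0  0  0  0  0  0  0  0
  0  0  0  0] ly 0.6466511921134079
```

Request:
servo_tool:
  increments:
    - {"linear": [0, 6, 0], "yaw": 0, "claw": 1}
    - {"linear": [0, 6, -5], "yaw": 0, "claw": 1}
    - {"linear": [0, 0, -30], "yaw": 0, "claw": 1}
    - {"linear": [0, 0, -35], "yaw": 0, "claw": 0}
    - {"linear": [0, 0, -35], "yaw": 0, "claw": -1}
    - {"linear": [0, 0, -20], "yaw": 0, "claw": -1}
    - {"linear": [0, 0, 0], "yaw": 0, "claw": -1}

```text
t: 4.88
position: [545.9, 169.7, 139.7]
eef_rot: [[0.12, 0.993, -0.01], [0.993, -0.12, -0.011], [-0.012, -0.009, -1.0]]
wrist_force: [0.0, -1.1, 1.7]
grip_width: 23.6
```

```bash
python3 -c "
from meas import *
go([507,-168,140],-84.2)"
```

```text
t 4.88 pos [545.9 169.7 139.7] ang -6.9 dist 339.9 n 12 F [ 0.  -1.1  1.7] w 23.6
[-28.3, 0.2, -0.0] 0.1124
[-28.1, 3.3, -0.0] 0.1124
[-27.6, 6.5, -0.0] 0.1124
[-26.7, 9.5, -0.0] 0.1124
[-25.4, 12.5, -0.0] 0.1124
[-23.9, 15.2, -0.0] 0.1124
[-22.0, 17.8, -0.0] 0.1124
[-19.9, 20.2, -0.0] 0.1124
[-17.5, 22.3, -0.0] 0.1124
[-14.9, 24.1, -0.0] 0.1124
[-12.1, 25.6, -0.0] 0.1124
[-9.1, 26.8, -0.0] 0.1124
```

Request:
servo_tool:
  increments:
    - {"linear": [-28, 0, 0], "yaw": 0.112, "claw": -1}
    - {"linear": [-28, 3.5, 0], "yaw": 0.112, "claw": -1}
    - {"linear": [-27.5, 6.5, 0], "yaw": 0.112, "claw": -1}
    - {"linear": [-26.5, 9.5, 0], "yaw": 0.112, "claw": -1}
    - {"linear": [-25.5, 12.5, 0], "yaw": 0.112, "claw": -1}
    - {"linear": [-24, 15, 0], "yaw": 0.112, "claw": -1}
    - {"linear": [-22, 18, 0], "yaw": 0.112, "claw": -1}
    - {"linear": [-20, 20, 0], "yaw": 0.112, "claw": -1}
    - {"linear": [-17.5, 22.5, 0], "yaw": 0.112, "claw": -1}
    - {"linear": [-12, 20, 0], "yaw": 0.1, "claw": -1}
    - {"linear": [-6, 12, 0], "yaw": 0.05, "claw": -1}
    - {"linear": [0, 0, 0], "yaw": 0, "claw": -1}

```text
t: 5.88
position: [496.2, -127.9, 117.6]
eef_rot: [[0.97, 0.238, -0.052], [0.238, -0.971, -0.001], [-0.051, -0.011, -0.999]]
wrist_force: [-1.0, -0.2, -0.2]
grip_width: 87.5
```

```bash
python3 -c "
from meas import *
go([507,-168,130],-84.2); lane('scene','pics/c2.png'); lane('top')
from plant import status; print(status.get_state()['eef_rot'].round(3))"
```

```text
t 5.88 pos [ 496.2 -127.9  117.6] ang -76.3 dist 43.4 n 2 F [-1.  -0.2 -0.2] w 87.5
[0.5, 20.8, -6.2] 0.0693
[1.9, 20.7, -6.2] 0.0693
scene 134 label x range [-106.24008182] [-1.29633468] hist [ 2 10  8 12 10 11  9 11 10 10 10 12  9 10  0  0  0  0  0  0  0  0  0  0
  0  0  0  0] ly 0.6958080364379454
top 189 label x range [-107.61549074] [-4.57947448] hist [10 14 14 14 16 13 15 13 13 16 14 15 13  9  0  0  0  0  0  0  0  0  0  0
  0  0  0  0] ly -0.16512586090368964
[[ 0.969  0.243 -0.052]
 [ 0.243 -0.97  -0.   ]
 [-0.05  -0.012 -0.999]]
```

View pics/c2.png

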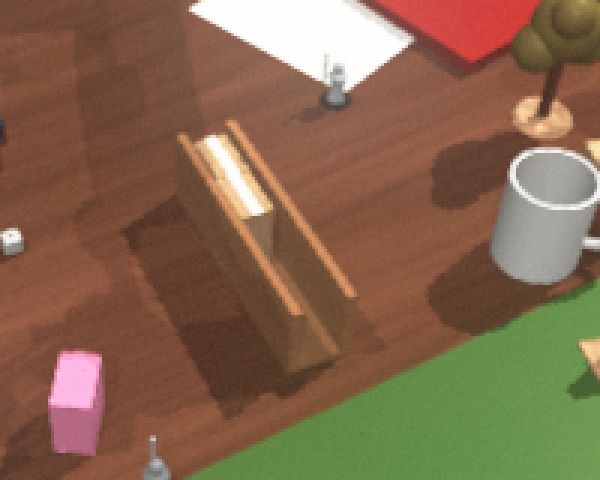

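Request:
servo_tool:
  increments:
    - {"linear": [0.5, 14, -4], "yaw": 0.046, "claw": -1}
    - {"linear": [1, 14, -4], "yaw": 0.046, "claw": -1}
    - {"linear": [2, 13, -4], "yaw": 0.046, "claw": -1}
    - {"linear": [0, 0, 0], "yaw": 0, "claw": -1}

```text
t: 6.32
position: [510.4, -164.2, 128.1]
eef_rot: [[0.993, 0.105, -0.054], [0.105, -0.994, 0.002], [-0.054, -0.007, -0.999]]
wrist_force: [-0.3, 0.4, -0.1]
grip_width: 87.8
```

```bash
python3 -c "
from meas import *
go([507,-168,100],-84.2)
from plant import status; s=status.get_state();print(s['eef_rot'].round(3),s['qpos'].round(1))"
```

```text
t 6.32 pos [ 510.4 -164.2  128.1] ang -84.0 dist 28.5 n 1 F [-0.3  0.4 -0.1] w 87.8
[-3.7, 3.4, 28.1] 0.0037
[[ 0.993  0.105 -0.054]
 [ 0.105 -0.994  0.002]
 [-0.054 -0.007 -0.999]] [-20.8  -1.7  87.2  -1.   97.4  63.1]
```

Request:
servo_tool:
  increments:
    - {"linear": [-2.5, 3.5, 10], "yaw": 0.003, "claw": -1}
    - {"linear": [0.7, 0, 14], "yaw": 0, "claw": -1}
    - {"linear": [0.7, 0, 14], "yaw": 0, "claw": -1}
    - {"linear": [0.7, 0, 12], "yaw": 0, "claw": -1}
    - {"linear": [0, 0, 0], "yaw": 0, "claw": -1}

```text
t: 6.73
position: [508.6, -167.3, 74.8]
eef_rot: [[0.993, 0.105, -0.053], [0.106, -0.994, 0.002], [-0.052, -0.007, -0.999]]
wrist_force: [-0.3, 0.5, -0.1]
grip_width: 87.6
```

```bash
python3 -c "
from meas import *
go([507,-168,22],-84.2)
from plant import status; s=status.get_state();print(s['eef_rot'].round(3),s['qpos'].round(1))"
```

```text
t 6.73 pos [ 508.6 -167.3   74.8] ang -83.9 dist 52.9 n 2 F [-0.3  0.5 -0.1] w 87.6
[-0.9, 0.3, 26.4] 0.0022
[-0.9, 0.3, 26.4] 0.0022
[[ 0.993  0.105 -0.053]
 [ 0.106 -0.994  0.002]
 [-0.052 -0.007 -0.999]] [-21.2  -0.7  91.7  -1.   91.9  62.7]
```

Request:
servo_tool:
  increments:
    - {"linear": [-0.3, 0.5, 13], "yaw": 0.002, "claw": -1}
    - {"linear": [0.7, 0, 13], "yaw": 0.002, "claw": -1}
    - {"linear": [0.7, 0, 13], "yaw": 0, "claw": -1}
    - {"linear": [0.7, 0, 11], "yaw": 0, "claw": -1}
    - {"linear": [0, 0, 0], "yaw": 0, "claw": -1}

```text
t: 7.15
position: [507.4, -166.1, 20.8]
eef_rot: [[0.993, 0.104, -0.053], [0.104, -0.995, 0.002], [-0.053, -0.008, -0.999]]
wrist_force: [-0.7, 0.3, -1.0]
grip_width: 87.6
```

Request:
servo_tool:
  grip_force: 15
  increments:
    - {"linear": [0, 0, 0], "claw": 0.1}
    - {"linear": [0, 0, 0], "claw": 0.2}
    - {"linear": [0, 0, 0], "claw": 0.3}
    - {"linear": [0, 0, 0], "claw": 1}
    - {"linear": [0, 0, 0], "claw": 1}
    - {"linear": [0, 0, 0], "claw": 1}
    - {"linear": [0, 0, 0], "claw": 1}
    - {"linear": [0, 0, 0], "claw": 1}

```text
schema error: expected keys linear, yaw, claw
```

```bash
python3 -c "
from meas import *
go([507,-168,100],-84.2)
from plant import status; s=status.get_state();print(s['eef_rot'].round(3),s['qpos'].round(1))"
```

```text
t 7.15 pos [ 507.4 -166.1   20.8] ang -84.0 dist 79.2 n 2 F [-0.7  0.3 -1. ] w 87.6
[-0.3, 0.9, -39.6] 0.0015
[-0.3, 0.9, -39.6] 0.0015
[[ 0.993  0.104 -0.053]
 [ 0.104 -0.995  0.002]
 [-0.053 -0.008 -0.999]] [-21.1   1.1  95.5  -1.   86.3  63. ]
```

Request:
servo_tool:
  grip_force: 15
  increments:
    - {"linear": [0, 1, 0], "yaw": 0, "claw": 0.1}
    - {"linear": [0, 0, 0], "yaw": 0, "claw": 0.2}
    - {"linear": [0, 0, 0], "yaw": 0, "claw": 0.3}
    - {"linear": [0, 0, 0], "yaw": 0, "claw": 1}
    - {"linear": [0, 0, 0], "yaw": 0, "claw": 1}
    - {"linear": [0, 0, 0], "yaw": 0, "claw": 1}
    - {"linear": [0, 0, 0], "yaw": 0, "claw": 1}
    - {"linear": [0, 0, 0], "yaw": 0, "claw": 1}

```text
t: 7.82
position: [509.2, -167.8, 23.5]
eef_rot: [[0.993, 0.104, -0.05], [0.105, -0.995, 0.001], [-0.049, -0.006, -0.999]]
wrist_force: [-1.1, -1.0, -0.3]
grip_width: 38.0
```

Request:
servo_tool:
  increments:
    - {"linear": [0, 0, 0], "yaw": 0, "claw": 1}
    - {"linear": [0, 0, 0], "yaw": 0, "claw": 1}
    - {"linear": [0, 0, 0], "yaw": 0, "claw": 1}

```text
t: 8.07
position: [509.2, -167.8, 23.7]
eef_rot: [[0.993, 0.104, -0.049], [0.105, -0.995, 0.001], [-0.049, -0.006, -0.999]]
wrist_force: [0.4, 0.0, -0.0]
grip_width: 32.5
```

Request:
servo_tool:
  increments:
    - {"linear": [0, 0, -10], "yaw": 0, "claw": 1}
    - {"linear": [0, 0, -15], "yaw": 0, "claw": 1}
    - {"linear": [0, 0, -20], "yaw": 0, "claw": 1}
    - {"linear": [0, 0, -20], "yaw": 0, "claw": 1}
    - {"linear": [0, 0, -20], "yaw": 0, "claw": 1}
    - {"linear": [0, 0, -10], "yaw": 0, "claw": 1}

```text
t: 8.57
position: [511.3, -166.7, 119.9]
eef_rot: [[0.993, 0.104, -0.059], [0.105, -0.994, 0.004], [-0.058, -0.011, -0.998]]
wrist_force: [-1.1, 0.2, -1.2]
grip_width: 32.4
```

```bash
python3 -c "
from meas import *
go([500,0,100],-84.2,step=20)
from plant import status; s=status.get_state();print(s['eef_rot'].round(3),s['qpos'].round(1))"
```

```text
t 8.57 pos [ 511.3 -166.7  119.9] ang -84.0 dist 168.3 n 9 F [-1.1  0.2 -1.2] w 32.4
[0.7, -18.6, 2.2] 0.0004
[0.7, -18.6, 2.2] 0.0004
[0.7, -18.6, 2.2] 0.0004
[0.7, -18.6, 2.2] 0.0004
[0.7, -18.6, 2.2] 0.0004
[0.7, -18.6, 2.2] 0.0004
[0.6, -18.6, 2.2] 0.0004
[0.6, -18.6, 2.2] 0.0004
[0.6, -18.6, 2.2] 0.0004
[[ 0.993  0.104 -0.059]
 [ 0.105 -0.994  0.004]
 [-0.058 -0.011 -0.998]] [-21.1  -1.   87.4  -1.   96.9  62.9]
```

Request:
servo_tool:
  increments:
    - {"linear": [0.5, -18.5, 1], "yaw": 0, "claw": 1}
    - {"linear": [0.5, -18.5, 1], "yaw": 0, "claw": 1}
    - {"linear": [0.5, -18.5, 1], "yaw": 0, "claw": 1}
    - {"linear": [0.5, -18.5, 1], "yaw": 0, "claw": 1}
    - {"linear": [0.5, -18.5, 1], "yaw": 0, "claw": 1}
    - {"linear": [0.5, -18.5, 2], "yaw": 0, "claw": 1}
    - {"linear": [0.5, -18.5, 2], "yaw": 0, "claw": 1}
    - {"linear": [0.5, -18.5, 2], "yaw": 0, "claw": 1}
    - {"linear": [0.5, -10, 2], "yaw": 0, "claw": 1}
    - {"linear": [0, 0, 0], "yaw": 0, "claw": 1}

```text
t: 9.4
position: [499.7, -4.3, 113.9]
eef_rot: [[0.994, 0.101, -0.051], [0.101, -0.995, 0.002], [-0.051, -0.007, -0.999]]
wrist_force: [0.8, 1.0, -1.5]
grip_width: 32.7
```

```bash
python3 -c "
from meas import *
go([505,5,19],-84.2,step=12)
from plant import status; s=status.get_state();print(s['eef_rot'].round(3),s['qpos'].round(1))"
```

```text
t 9.4 pos [499.7  -4.3 113.9] ang -84.2 dist 95.5 n 8 F [ 0.8  1.  -1.5] w 32.7
[0.8, -1.1, 11.9] -0.0
[0.8, -1.1, 11.9] -0.0
[0.8, -1.1, 11.9] -0.0
[0.8, -1.1, 11.9] -0.0
[0.8, -1.1, 11.9] -0.0
[0.8, -1.1, 11.9] -0.0
[0.8, -1.1, 11.9] -0.0
[0.8, -1.1, 11.9] -0.0
[[ 0.994  0.101 -0.051]
 [ 0.101 -0.995  0.002]
 [-0.051 -0.007 -0.999]] [-4.3 -7.2 93.8 -0.1 96.3 79.9]
```

Request:
servo_tool:
  increments:
    - {"linear": [1.2, -1, 15], "yaw": 0, "claw": 1}
    - {"linear": [1.2, -1, 15], "yaw": 0, "claw": 1}
    - {"linear": [1.2, -1, 15], "yaw": 0, "claw": 1}
    - {"linear": [1.2, -1, 15], "yaw": 0, "claw": 1}
    - {"linear": [1, -1, 12], "yaw": 0, "claw": 1}
    - {"linear": [0.6, -1, 8], "yaw": 0, "claw": 1}
    - {"linear": [0.3, 0, 5], "yaw": 0, "claw": 1}
    - {"linear": [0, 0, 0], "yaw": 0, "claw": 1}

```text
t: 10.07
position: [503.2, -2.0, 26.8]
eef_rot: [[0.994, 0.1, -0.048], [0.1, -0.995, -0.002], [-0.048, -0.002, -0.999]]
wrist_force: [-1.2, -0.0, -0.9]
grip_width: 32.7
```

Request:
servo_tool:
  increments:
    - {"linear": [0, 0, 4], "yaw": 0, "claw": 1}
    - {"linear": [0, 0, 3], "yaw": 0, "claw": 1}
    - {"linear": [0, 0, 1.5], "yaw": 0, "claw": 1}
    - {"linear": [0, 0, 0], "yaw": 0, "claw": 1}

```text
t: 10.4
position: [504.0, -2.7, 19.4]
eef_rot: [[0.994, 0.1, -0.045], [0.1, -0.995, -0.003], [-0.045, -0.002, -0.999]]
wrist_force: [-0.3, 1.0, -2.2]
grip_width: 32.3
```

Request:
servo_tool:
  increments:
    - {"linear": [0, 0, 1.5], "yaw": 0, "claw": 1}
    - {"linear": [0, 0, 1.5], "yaw": 0, "claw": 1}
    - {"linear": [0, 0, 0], "yaw": 0, "claw": 1}

```text
t: 10.65
position: [504.8, -2.6, 17.9]
eef_rot: [[0.994, 0.1, -0.043], [0.1, -0.995, -0.003], [-0.043, -0.002, -0.999]]
wrist_force: [-0.3, -0.2, -1.4]
grip_width: 32.4
```

Request:
servo_tool:
  increments:
    - {"linear": [0, 0, 1.5], "yaw": 0, "claw": 1}
    - {"linear": [0, 0, 1], "yaw": 0, "claw": 1}
    - {"linear": [0, 0, 0], "yaw": 0, "claw": 1}

```text
t: 10.9
position: [505.5, -2.5, 17.9]
eef_rot: [[0.994, 0.1, -0.04], [0.1, -0.995, -0.003], [-0.04, -0.001, -0.999]]
wrist_force: [-0.0, 0.1, -1.5]
grip_width: 32.4
```

Request:
servo_tool:
  increments:
    - {"linear": [0, 0, 2.5], "yaw": 0, "claw": 1}
    - {"linear": [0, 0, 2.5], "yaw": 0, "claw": 1}

```text
t: 11.07
position: [506.3, -2.5, 17.3]
eef_rot: [[0.994, 0.1, -0.037], [0.1, -0.995, -0.003], [-0.037, -0.001, -0.999]]
wrist_force: [-8.7, 0.1, 17.7]
grip_width: 31.7
```

Request:
servo_tool:
  increments:
    - {"linear": [0, 0, -0.5], "yaw": 0, "claw": 0.2}
    - {"linear": [0, 0, -0.5], "yaw": 0, "claw": 0.1}
    - {"linear": [0, 0, 0], "yaw": 0, "claw": -0.5}
    - {"linear": [0, 0, 0], "yaw": 0, "claw": -1}
    - {"linear": [0, 0, 0], "yaw": 0, "claw": -1}
    - {"linear": [0, 0, 0], "yaw": 0, "claw": -1}

```text
t: 11.57
position: [507.1, -2.6, 18.7]
eef_rot: [[0.994, 0.1, -0.035], [0.1, -0.995, -0.003], [-0.035, -0.0, -0.999]]
wrist_force: [-0.5, 0.1, -0.7]
grip_width: 62.9
```

Request:
servo_tool:
  increments:
    - {"linear": [0, 0, -10], "yaw": 0, "claw": -1}
    - {"linear": [0, 0, -20], "yaw": 0, "claw": -1}
    - {"linear": [0, 0, -30], "yaw": 0, "claw": -1}
    - {"linear": [0, 0, -30], "yaw": 0, "claw": -1}
    - {"linear": [0, 0, -20], "yaw": 0, "claw": -1}
    - {"linear": [0, 0, -5], "yaw": -0.06, "claw": -1}
    - {"linear": [0, 0, 0], "yaw": -0.12, "claw": -1}
    - {"linear": [0, 0, 0], "yaw": -0.12, "claw": -1}
    - {"linear": [0, 0, 0], "yaw": -0.12, "claw": -1}
    - {"linear": [0, 0, 0], "yaw": -0.12, "claw": -1}
    - {"linear": [0, 0, 0], "yaw": -0.12, "claw": -1}
    - {"linear": [0, 0, 0], "yaw": -0.12, "claw": -1}

```text
t: 12.57
position: [511.1, -2.2, 146.5]
eef_rot: [[0.615, 0.788, -0.033], [0.789, -0.615, -0.004], [-0.023, -0.024, -0.999]]
wrist_force: [0.3, -0.5, -0.0]
grip_width: 87.9
```

Request:
servo_tool:
  increments:
    - {"linear": [0, 0, 0], "yaw": -0.12, "claw": -1}
    - {"linear": [0, 0, 0], "yaw": -0.12, "claw": -1}
    - {"linear": [0, 0, 0], "yaw": -0.12, "claw": -1}
    - {"linear": [0, 0, 0], "yaw": -0.12, "claw": -1}
    - {"linear": [0, 0, 0], "yaw": -0.1, "claw": -1}
    - {"linear": [0, 0, 0], "yaw": 0, "claw": -1}

```text
t: 13.07
position: [511.4, -2.2, 151.0]
eef_rot: [[0.052, 0.998, -0.03], [0.999, -0.052, -0.004], [-0.005, -0.029, -1.0]]
wrist_force: [-0.2, 0.3, -0.2]
grip_width: 87.8
```

```bash
python3 -c "
from meas import *
go([505,-2.5,110],5.8,step=12)
from plant import status; s=status.get_state();print(s['eef_rot'].round(3),s['qpos'].round(1))
f=grab_frame('scene'); cv2.imwrite('pics/c3.png',f['img'][100:300,130:370,::-1].repeat(3,0).repeat(3,1))
for n in('scene','top'):
  f=grab_frame(n);P=cloud(f);H,S,V=cv2.split(cv2.cvtColor(f['img'],cv2.COLOR_RGB2HSV))
  m=(abs(P[...,0]-505)<40)&(abs(P[...,1])<45)&(P[...,2]>50)&(P[...,2]<66)&(S<70)&(V>140); q=P[m]
  if len(q)>5: print(n,len(q),cv2.minAreaRect(q[:,:2].astype(np.float32)),np.median(q[:,2]))
"
```

```text
t 13.07 pos [511.4  -2.2 151. ] ang -3.0 dist 41.5 n 4 F [-0.2  0.3 -0.2] w 87.8
[-0.2, -1.6, 10.2] -0.0384
[-0.1, -1.6, 10.2] -0.0384
[-0.0, -1.6, 10.2] -0.0384
[0.0, -1.6, 10.2] -0.0384
[[ 0.052  0.998 -0.03 ]
 [ 0.999 -0.052 -0.004]
 [-0.005 -0.029 -1.   ]] [-3.8 -7.  89.9 -0.3 98.8 -0.9]
scene 82 ((506.0486755371094, -2.47271728515625), (52.54682159423828, 14.040933609008789), 8.24521255493164) 58.51574041436396
```

View pics/c3.png

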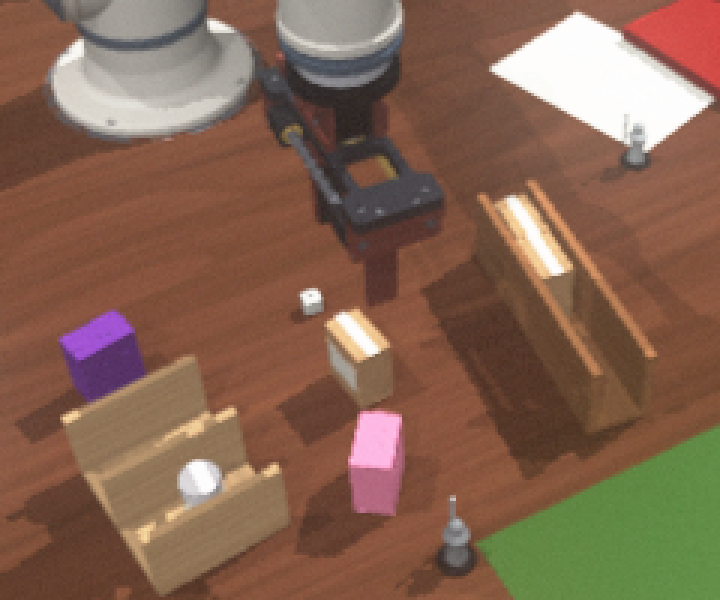

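Request:
servo_tool:
  increments:
    - {"linear": [0, -1, 10], "yaw": -0.06, "claw": -1}
    - {"linear": [0, -0.5, 15], "yaw": -0.06, "claw": -1}
    - {"linear": [0, 0, 15], "yaw": -0.04, "claw": -1}
    - {"linear": [0, 0, 10], "yaw": 0, "claw": -1}
    - {"linear": [0, 0, 0], "yaw": 0, "claw": -1}

```text
t: 13.63
position: [509.3, -2.4, 101.0]
eef_rot: [[-0.094, 0.995, -0.026], [0.996, 0.094, -0.004], [-0.001, -0.026, -1.0]]
wrist_force: [0.7, 0.0, -1.2]
grip_width: 87.9
```

```bash
python3 -c "
from meas import *
go([506,-2.5,22],6.5,step=15)
from plant import status; s=status.get_state();print(s['eef_rot'].round(3))
"
```

```text
t 13.63 pos [509.3  -2.4 101. ] ang 5.4 dist 79.1 n 6 F [ 0.7  0.  -1.2] w 87.9
[0.0, -0.5, 13.2] -0.0033
[0.0, -0.5, 13.2] -0.0033
[0.0, -0.5, 13.2] -0.0033
[0.0, -0.5, 13.2] -0.0033
[0.0, -0.5, 13.2] -0.0033
[0.0, -0.5, 13.2] -0.0033
[[-0.094  0.995 -0.026]
 [ 0.996  0.094 -0.004]
 [-0.001 -0.026 -1.   ]]
```

Request:
servo_tool:
  increments:
    - {"linear": [0, -0.5, 14], "yaw": -0.01, "claw": -1}
    - {"linear": [0, 0, 16], "yaw": -0.01, "claw": -1}
    - {"linear": [0, 0, 16], "yaw": 0, "claw": -1}
    - {"linear": [0, 0, 16], "yaw": 0, "claw": -1}
    - {"linear": [0, 0, 13], "yaw": 0, "claw": -1}
    - {"linear": [0, 0, 4], "yaw": 0, "claw": -1}
    - {"linear": [0, 0, 0], "yaw": 0, "claw": -1}

```text
t: 14.22
position: [508.7, -2.9, 23.1]
eef_rot: [[-0.098, 0.995, -0.021], [0.995, 0.098, -0.004], [-0.002, -0.022, -1.0]]
wrist_force: [-0.0, -0.0, -0.1]
grip_width: 88.2
```

Request:
servo_tool:
  increments:
    - {"linear": [0, 0, 0], "yaw": 0, "claw": 0}
    - {"linear": [0, 0, 0], "yaw": 0, "claw": 0.1}
    - {"linear": [0, 0, 0], "yaw": 0, "claw": 0.5}
    - {"linear": [0, 0, 0], "yaw": 0, "claw": 1}
    - {"linear": [0, 0, 0], "yaw": 0, "claw": 1}
    - {"linear": [0, 0, 0], "yaw": 0, "claw": 1}
    - {"linear": [0, 0, 0], "yaw": 0, "claw": 1}
    - {"linear": [0, 0, 0], "yaw": 0, "claw": 1}

```text
t: 14.88
position: [511.0, -3.0, 27.7]
eef_rot: [[-0.096, 0.995, -0.016], [0.995, 0.096, -0.005], [-0.003, -0.016, -1.0]]
wrist_force: [0.3, -0.2, -1.9]
grip_width: 52.2
```

```bash
python3 -c "
from meas import *
go([506,-2.5,130],6.5,step=15)
from plant import status; s=status.get_state();print(s['eef_rot'].round(3))
"
```

```text
t 14.88 pos [511.   -3.   27.7] ang 5.5 dist 102.4 n 7 F [ 0.3 -0.2 -1.9] w 52.2
[0.1, -0.7, -14.6] -0.0025
[0.1, -0.7, -14.6] -0.0025
[0.1, -0.7, -14.6] -0.0025
[0.2, -0.7, -14.6] -0.0025
[0.2, -0.7, -14.6] -0.0025
[0.2, -0.7, -14.6] -0.0025
[0.2, -0.7, -14.6] -0.0025
[[-0.096  0.995 -0.016]
 [ 0.995  0.096 -0.005]
 [-0.003 -0.016 -1.   ]]
```

Request:
servo_tool:
  increments:
    - {"linear": [0, 0, -10], "yaw": 0, "claw": 1}
    - {"linear": [0, 0, -18], "yaw": 0, "claw": 1}
    - {"linear": [0, 0, -20], "yaw": 0, "claw": 1}
    - {"linear": [0, 0, -20], "yaw": 0, "claw": 1}
    - {"linear": [0, 0, -20], "yaw": 0, "claw": 1}
    - {"linear": [0, 0, -10], "yaw": 0, "claw": 1}
    - {"linear": [0, 0, 0], "yaw": 0, "claw": 1}

```text
t: 15.47
position: [511.2, -2.4, 131.1]
eef_rot: [[-0.096, 0.995, -0.019], [0.995, 0.096, -0.004], [-0.002, -0.02, -1.0]]
wrist_force: [0.5, 0.3, -1.5]
grip_width: 52.5
```

```bash
python3 -c "
from meas import *
go([*L(55),132],-7,step=18)
from plant import status; s=status.get_state();print(s['eef_rot'].round(3))
"
```

```text
t 15.47 pos [511.2  -2.4 131.1] ang 5.5 dist 185.2 n 11 F [ 0.5  0.3 -1.5] w 52.5
[14.6, 8.5, -0.1] 0.0198
[14.7, 8.2, -0.1] 0.0198
[14.9, 7.9, -0.1] 0.0198
[15.0, 7.6, -0.1] 0.0198
[15.2, 7.3, -0.1] 0.0198
[15.3, 7.0, -0.1] 0.0198
[15.5, 6.7, -0.1] 0.0198
[15.6, 6.4, -0.1] 0.0198
[15.7, 6.1, -0.1] 0.0198
[15.8, 5.8, -0.1] 0.0198
[15.9, 5.4, -0.1] 0.0198
[[-0.096  0.995 -0.019]
 [ 0.995  0.096 -0.004]
 [-0.002 -0.02  -1.   ]]
```

Request:
servo_tool:
  increments:
    - {"linear": [14.5, 8.5, -0.5], "yaw": 0.02, "claw": 1}
    - {"linear": [14.5, 8, -0.5], "yaw": 0.02, "claw": 1}
    - {"linear": [15, 8, -0.5], "yaw": 0.02, "claw": 1}
    - {"linear": [15, 7.5, -0.5], "yaw": 0.02, "claw": 1}
    - {"linear": [15, 7.5, -0.5], "yaw": 0.02, "claw": 1}
    - {"linear": [15.5, 7, -0.5], "yaw": 0.02, "claw": 1}
    - {"linear": [15.5, 6.5, -0.5], "yaw": 0.02, "claw": 1}
    - {"linear": [15.5, 6.5, -0.5], "yaw": 0.02, "claw": 1}
    - {"linear": [15.5, 6, -0.5], "yaw": 0.02, "claw": 1}
    - {"linear": [12, 5, -0.5], "yaw": 0.02, "claw": 1}
    - {"linear": [0, 0, 0], "yaw": 0, "claw": 1}

```text
t: 16.38
position: [581.5, 151.5, 124.1]
eef_rot: [[0.117, 0.993, -0.03], [0.993, -0.117, -0.007], [-0.01, -0.029, -1.0]]
wrist_force: [0.0, 0.3, -0.9]
grip_width: 52.3
```

```bash
python3 -c "
from meas import *
go([*L(55),125],-7,step=18)
from plant import status; s=status.get_state();print(s['eef_rot'].round(3))
"
```

```text
t 16.38 pos [581.5 151.5 124.1] ang -6.7 dist 16.0 n 1 F [ 0.   0.3 -0.9] w 52.3
[15.1, 5.4, -0.9] 0.0048
[[ 0.117  0.993 -0.03 ]
 [ 0.993 -0.117 -0.007]
 [-0.01  -0.029 -1.   ]]
```

Request:
servo_tool:
  increments:
    - {"linear": [8, 3, -1], "yaw": 0.004, "claw": 1}
    - {"linear": [6, 2, 0], "yaw": 0, "claw": 1}
    - {"linear": [0, 0, 0], "yaw": 0, "claw": 1}

```text
t: 16.63
position: [587.4, 165.1, 122.1]
eef_rot: [[0.12, 0.992, -0.034], [0.993, -0.12, -0.008], [-0.012, -0.033, -0.999]]
wrist_force: [0.4, 0.3, -1.2]
grip_width: 51.7
```

```bash
python3 -c "
from meas import *
go([*L(55),125],-7,step=18)
f=grab_frame('scene'); cv2.imwrite('pics/c4.png',f['img'][110:270,240:420,::-1].repeat(4,0).repeat(4,1))
P=cloud(f);H,S,V=cv2.split(cv2.cvtColor(f['img'],cv2.COLOR_RGB2HSV))
q=P[...,:2]-[534,172.5];lx=q@ax;ly=q@ay
m=(abs(lx-55)<60)&(abs(ly)<30)&(P[...,2]>85)&(P[...,2]<175)&(V>100)&(H<28)&(S>40)
for k in (0,):
  print(m.sum(),np.percentile(lx[m],[2,50,98]),np.percentile(ly[m],[2,50,98]),np.percentile(P[m][:,2],[2,50,98]))
"
```

```text
t 16.63 pos [587.4 165.1 122.1] ang -6.9 dist 3.2 n 1 F [ 0.4  0.3 -1.2] w 51.7
[0.9, 1.1, -2.9] 0.0017
319 [25.60568686 67.10404673 89.04196338] [-16.39373648 -13.76278569  11.63786689] [ 94.87099584 136.37742751 156.58614524]
```

View pics/c4.png

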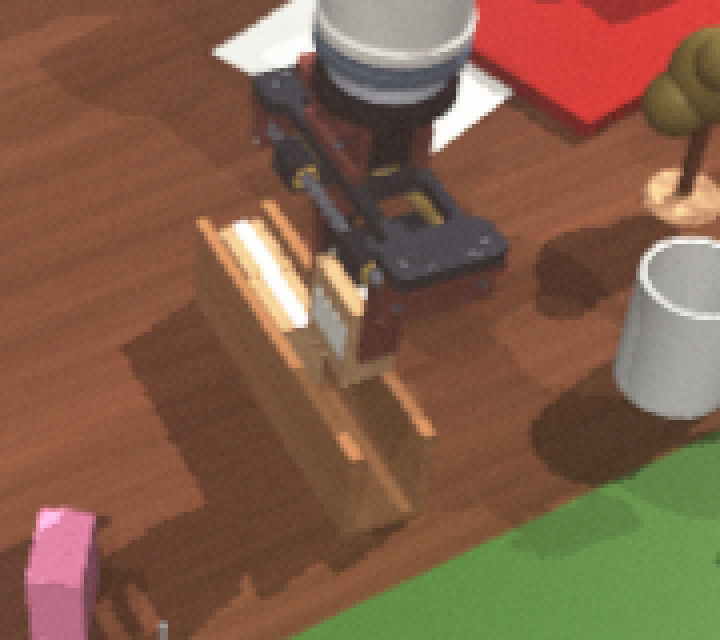

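Request:
servo_tool:
  increments:
    - {"linear": [0, 1, 10], "yaw": 0, "claw": 1}
    - {"linear": [0, 0.5, 12], "yaw": 0, "claw": 1}
    - {"linear": [0, 0.5, 12], "yaw": 0, "claw": 1}
    - {"linear": [0, 0.5, 10], "yaw": 0, "claw": 1}
    - {"linear": [0, 0, 0], "yaw": 0, "claw": 1}

```text
t: 17.1
position: [587.9, 161.8, 73.3]
eef_rot: [[0.122, 0.992, -0.034], [0.993, -0.122, -0.009], [-0.013, -0.033, -0.999]]
wrist_force: [-0.8, -0.5, -1.4]
grip_width: 52.4
```

```bash
python3 -c "
from meas import *
go([*L(55),34],-7,step=12)
"
```

```text
t 17.1 pos [587.9 161.8  73.3] ang -7.0 dist 39.5 n 4 F [-0.8 -0.5 -1.4] w 52.4
[1.0, 0.1, 9.8] -0.0
[1.0, 0.1, 9.8] -0.0
[1.0, 0.1, 9.8] -0.0
[1.0, 0.1, 9.8] -0.0
```

Request:
servo_tool:
  increments:
    - {"linear": [3, 0.3, 6], "yaw": 0, "claw": 1}
    - {"linear": [1, 0.3, 10], "yaw": 0, "claw": 1}
    - {"linear": [0.5, 0.3, 8], "yaw": 0, "claw": 1}
    - {"linear": [0.3, 0.3, 6], "yaw": 0, "claw": 1}
    - {"linear": [0, 0, 0], "yaw": 0, "claw": 1}

```text
t: 17.52
position: [587.8, 166.0, 38.5]
eef_rot: [[0.122, 0.992, -0.036], [0.992, -0.122, -0.009], [-0.014, -0.035, -0.999]]
wrist_force: [0.5, -1.1, -1.9]
grip_width: 52.4
```

```bash
python3 -c "
from meas import *
go([*L(55),33],-7,step=12)
"
```

```text
t 17.52 pos [587.8 166.   38.5] ang -7.0 dist 5.5 n 1 F [ 0.5 -1.1 -1.9] w 52.4
[-0.1, 0.8, 5.5] -0.0007
```

Request:
servo_tool:
  increments:
    - {"linear": [0, 0, 3], "yaw": 0, "claw": 1}
    - {"linear": [0, 0, 3], "yaw": 0, "claw": 1}

```text
t: 17.68
position: [587.6, 166.2, 32.8]
eef_rot: [[0.122, 0.992, -0.036], [0.992, -0.122, -0.009], [-0.014, -0.035, -0.999]]
wrist_force: [-8.0, -1.0, 17.4]
grip_width: 52.0
```

Request:
servo_tool:
  increments:
    - {"linear": [0, 0, 2], "yaw": 0, "claw": 1}

```text
t: 17.77
position: [587.5, 166.2, 32.8]
eef_rot: [[0.122, 0.992, -0.036], [0.992, -0.122, -0.009], [-0.013, -0.034, -0.999]]
wrist_force: [-7.1, -2.2, 15.1]
grip_width: 51.9
```

Request:
servo_tool:
  increments:
    - {"linear": [0, 0, 0], "yaw": 0, "claw": -0.3}
    - {"linear": [0, 0, 0], "yaw": 0, "claw": -0.5}
    - {"linear": [0, 0, 0], "yaw": 0, "claw": -0.5}
    - {"linear": [0, 0, 0], "yaw": 0, "claw": -0.5}

```text
t: 18.1
position: [589.1, 166.6, 35.4]
eef_rot: [[0.122, 0.992, -0.031], [0.993, -0.122, -0.008], [-0.012, -0.03, -0.999]]
wrist_force: [-0.2, -0.7, -0.1]
grip_width: 65.6
```

Request:
servo_tool:
  increments:
    - {"linear": [0, 0, -8], "yaw": 0, "claw": -0.5}
    - {"linear": [0, 0, -15], "yaw": 0, "claw": -0.5}
    - {"linear": [0, 0, -20], "yaw": 0, "claw": -0.5}
    - {"linear": [0, 0, -20], "yaw": 0, "claw": -0.5}
    - {"linear": [0, 0, -15], "yaw": 0, "claw": -0.5}
    - {"linear": [0, 0, 0], "yaw": 0, "claw": -0.5}

```text
t: 18.6
position: [591.0, 167.0, 117.0]
eef_rot: [[0.122, 0.992, -0.033], [0.992, -0.122, -0.009], [-0.013, -0.032, -0.999]]
wrist_force: [0.2, 1.0, 0.2]
grip_width: 65.7
```

```bash
python3 -c "
from meas import *
go([*L(102),110],-7,step=12); lane('scene'); lane('top')
"
```

```text
t 18.6 pos [591. 167. 117.] ang -7.0 dist 45.3 n 4 F [0.2 1.  0.2] w 65.7
[-0.4, 11.2, 1.8] -0.0001
[-0.4, 11.2, 1.8] -0.0001
[-0.4, 11.2, 1.8] -0.0001
[-0.4, 11.2, 1.8] -0.0001
scene 228 label x range [-106.67428351] [79.58264241] hist [ 1 11 10 13  8 12 13  9 11 12 11 12 11  9  0  0  0  6 13 14 11 12 16 13
  0  0  0  0] ly 0.2640446232571344
top 58 label x range [-35.7609845] [-2.92122715] hist [ 0  0  0  0  0  0  0  0  0  5 14 16 14  9  0  0  0  0  0  0  0  0  0  0
  0  0  0  0] ly -0.5356252674174332
```

Request:
servo_tool:
  increments:
    - {"linear": [-0.5, 11, 1], "yaw": 0, "claw": 1}
    - {"linear": [-0.5, 11, 1], "yaw": 0, "claw": 1}
    - {"linear": [-0.5, 11, 1], "yaw": 0, "claw": 1}
    - {"linear": [-0.5, 11, 1], "yaw": 0, "claw": 1}
    - {"linear": [0, 2, 0], "yaw": 0, "claw": 1}
    - {"linear": [0, 0, 0], "yaw": 0, "claw": 1}
    - {"linear": [0, 0, 0], "yaw": 0, "claw": 1}

```text
t: 19.28
position: [632.2, 158.2, 96.7]
eef_rot: [[0.121, 0.991, -0.052], [0.992, -0.122, -0.012], [-0.019, -0.05, -0.999]]
wrist_force: [-0.6, -0.2, 0.1]
grip_width: 23.0
```

```bash
python3 -c "
from meas import *
go([*L(102),20],-7,step=14)
"
```

```text
t 19.28 pos [632.2 158.2  96.7] ang -7.0 dist 76.8 n 6 F [-0.6 -0.2  0.1] w 23.0
[0.4, 0.5, 12.8] -0.0
[0.4, 0.5, 12.8] -0.0
[0.4, 0.5, 12.8] -0.0
[0.4, 0.5, 12.8] -0.0
[0.4, 0.5, 12.8] -0.0
[0.4, 0.5, 12.8] -0.0
```

Request:
servo_tool:
  increments:
    - {"linear": [0.5, 3, 0], "yaw": 0, "claw": 1}
    - {"linear": [0.5, 1, 0], "yaw": 0, "claw": 1}
    - {"linear": [0, 0, 0], "yaw": 0, "claw": 1}
    - {"linear": [0.5, 1, 12], "yaw": 0, "claw": 1}
    - {"linear": [0.5, 1, 14], "yaw": 0, "claw": 1}
    - {"linear": [0.5, 1, 14], "yaw": 0, "claw": 1}
    - {"linear": [0.5, 1, 12], "yaw": 0, "claw": 1}
    - {"linear": [0, 0, 0], "yaw": 0, "claw": 1}

```text
t: 19.95
position: [636.1, 160.6, 38.6]
eef_rot: [[0.12, 0.991, -0.053], [0.993, -0.12, -0.012], [-0.018, -0.051, -0.999]]
wrist_force: [-0.1, -0.5, -0.2]
grip_width: 0.6
```

```bash
python3 -c "
from meas import *
go([*L(98),22],-7,step=14)
"
```

```text
t 19.95 pos [636.1 160.6  38.6] ang -6.9 dist 17.3 n 2 F [-0.1 -0.5 -0.2] w 0.6
[-0.3, -2.4, 8.3] 0.0006
[-0.3, -2.4, 8.3] 0.0006
```

Request:
servo_tool:
  increments:
    - {"linear": [0, 0, 8], "yaw": 0, "claw": 1}
    - {"linear": [0, 0, 8], "yaw": 0, "claw": 1}
    - {"linear": [0, -5, 0], "yaw": 0, "claw": 1}
    - {"linear": [0, -6, 0], "yaw": 0, "claw": 1}
    - {"linear": [0, -6, 0], "yaw": 0, "claw": 1}
    - {"linear": [0, -6, 0], "yaw": 0, "claw": 1}
    - {"linear": [0, -5, 0], "yaw": 0, "claw": 1}
    - {"linear": [0, 0, 0], "yaw": 0, "claw": 1}

```text
t: 20.62
position: [604.5, 164.1, 22.7]
eef_rot: [[0.12, 0.991, -0.052], [0.993, -0.12, -0.012], [-0.018, -0.05, -0.999]]
wrist_force: [0.6, 0.2, 1.1]
grip_width: 0.6
```

```bash
python3 -c "
from meas import *
go([*L(61),22],-7,step=5)
"
```

```text
t 20.62 pos [604.5 164.1  22.7] ang -6.9 dist 10.0 n 2 F [0.6 0.2 1.1] w 0.6
[-0.1, -5.0, 0.3] 0.0006
[-0.1, -5.0, 0.3] 0.0006
```

Request:
servo_tool:
  increments:
    - {"linear": [0, -4, 0.5], "yaw": 0, "claw": 1}
    - {"linear": [0, -4, 0.5], "yaw": 0, "claw": 1}
    - {"linear": [0, -3, 0.5], "yaw": 0, "claw": 1}

```text
t: 20.87
position: [593.4, 165.7, 23.4]
eef_rot: [[0.12, 0.992, -0.049], [0.993, -0.12, -0.012], [-0.017, -0.047, -0.999]]
wrist_force: [0.4, 0.8, -0.5]
grip_width: 0.5
```

```bash
python3 -c "
from meas import *
go([*L(61),22],-7,step=5);lane('top')
"
```

```text
t 20.87 pos [593.4 165.7  23.4] ang -6.9 dist 1.9 n 1 F [ 0.4  0.8 -0.5] w 0.5
[-0.5, 1.2, 1.4] 0.0014
top 50 label x range [-31.05500695] [31.73611599] hist [ 0  0  0  0  0  0  0  0  0  0  5 18  8  0  0  0  5 14  0  0  0  0  0  0
  0  0  0  0] ly 0.5202241322486697
```

Request:
servo_tool:
  increments:
    - {"linear": [0, -3, 0.5], "yaw": 0, "claw": 1}
    - {"linear": [0, -3, 0.5], "yaw": 0, "claw": 1}

```text
t: 21.08
position: [591.3, 166.0, 24.8]
eef_rot: [[0.121, 0.992, -0.037], [0.993, -0.121, -0.012], [-0.016, -0.036, -0.999]]
wrist_force: [13.7, -2.3, 1.8]
grip_width: 0.3
```

Contact force shows the row is closed. Back off, rise and check.

Request:
servo_tool:
  increments:
    - {"linear": [0, 6, 0], "yaw": 0, "claw": 1}
    - {"linear": [0, 6, -3], "yaw": 0, "claw": 1}
    - {"linear": [0, 2, -20], "yaw": 0, "claw": 1}
    - {"linear": [0, 0, -30], "yaw": 0, "claw": 1}
    - {"linear": [0, 0, -40], "yaw": 0, "claw": 1}
    - {"linear": [0, 0, -40], "yaw": 0, "claw": 1}
    - {"linear": [0, 35, -30], "yaw": 0, "claw": 1}
    - {"linear": [0, 35, -20], "yaw": 0, "claw": 1}
    - {"linear": [0, 0, 0], "yaw": 0, "claw": 1}
    - {"linear": [0, 0, 0], "yaw": 0, "claw": 1}

```text
t: 21.92
position: [680.0, 157.6, 200.7]
eef_rot: [[0.119, 0.991, -0.057], [0.993, -0.12, -0.014], [-0.021, -0.055, -0.998]]
wrist_force: [-0.5, -0.6, -0.3]
grip_width: 0.4
```

```bash
python3 -c "
from meas import *
go([*L(61),22],-7,n=1);lane('top');lane('scene','pics/c5.png')
"
```

```text
t 21.92 pos [680.  157.6 200.7] ang -6.9 dist 198.2 n 1 F [-0.5 -0.6 -0.3] w 0.4
[-2.8, -85.7, 178.7] 0.0015
top 2 label x range [-105.52660953] [-89.9826373] hist [1 0 1 0 0 0 0 0 0 0 0 0 0 0 0 0 0 0 0 0 0 0 0 0 0 0 0 0] ly 10.69528396469999
scene 224 label x range [-106.73006552] [50.39690573] hist [ 2 11 12  9 12 10  9 13 13  9 14  9 15 10 11 13 11 15 12 10  4  0  0  0
  0  0  0  0] ly 0.7512407444545814
```

View pics/c5.png

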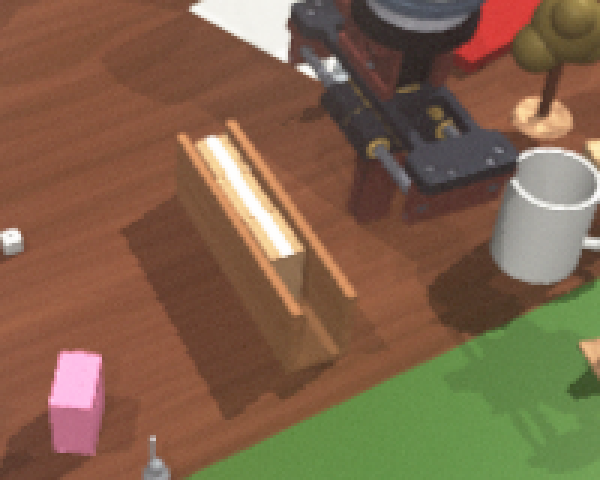

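```bash
python3 -c "
from plant import r
print(r.hand_in())"
```

```text
the job is handed in; nothing more can be done
None
```

The lane is restocked and the job is handed in at about 22 s on the robot clock; no verdict was reported.

- **Old cartons:** I slid both to the lip with the shut fingers, pushing the rear one from behind. The force rose to about 15 N at contact. Before the new carton was loaded, their label bands ran from about -107 to -3 mm in the lane, which is closed up.
- **New carton:** I took it from the stand by its width, set it down at midway, took it again by its length and set it on the lane floor at about x = +53. I then pushed it up against the others until the force rose to about 14 N.

**Last check (scene camera):** The label bands run without a break from about -106.7 to +50.4 mm (closed-up ideal -107 to +49). The row is about 1 mm off the lane's centre line, and all three cartons look upright. The gripper was clear at 200 mm height. The bystanders in that view look unmoved; I did not measure them.

**What did not agree:** In the last check the top camera's view of the row was blocked by the arm, so only the scene camera confirms the final row. The tool drifted a few millimetres and up to about 3° of tilt during fast moves; I corrected the position as I went and left the tilt, which stayed small enough not to matter.

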